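Fill up the plate filter with spacers and hold the pack closed

ROBOT

A 6-joint arm with a two-finger parallel gripper is mounted at the origin on the work surface. World frame = base frame: x ahead of the robot, y to its left, z up, the work surface at z = 0. Lengths are in mm, angles in rad, forces in N, time in s.
With the tool pointing down it reaches from about 350 to 850 mm from the base axis. Payload 8.1 kg.
Tool frame: the origin (TCP) lies midway between the tips of the shut fingers; the grasp point (between the pads) lies 19 mm behind it (tcp_to_grasp is the distance from the TCP to the grasp point, in mm); z points along the fingers, y is the line along which they close (so a half turn about z gives the same grasp; the last joint's range is limited). The gripper opens to 85 mm and grips with 20 to 120 N. Pads are 22 mm wide; open, the fingers measure 114 mm over their backs; the gripper's body (76 mm by 85 mm) begins 54 mm behind the grasp point. The pads swing forward as they close: fully open they stand 13 mm farther back than shut.
Start: joints at [1.248, 0.13, 1.488, -0, 1.523, -0.085], TCP at [141.317, 583.125, 231.292] pointing down, gripper open.
Joint ranges: [-2.96, 2.96], [-0.89, 2.26], [0.02, 2.5], [-1.34, 4.48], [0, 2.73], [-2.66, 2.66]. Speed limits (rad/s): [2.39, 2.39, 2.79, 3.14, 3.14, 3.14].

INTERFACE

Orientations are given as a rotation vector (axis times angle).
In Python, from bench import * gives the robot as it stands.
- The arm moves only by the shell command python3 -m creep 'ROWS'. ROWS is JSON, a list of rows, each an object of numbers: "wx", "wy", "wz": the turn, a rotation vector about the tool's x, y, z in units of 6 degrees (1.0 is 6 degrees); "x", "y", "z": the shift along the tool's x, y, z in units of 30 mm (1.0 is 30 mm); "gripper": the opening, from -1 (shut) to 1 (fully open). A call has 1 to 5 rows; each row shifts and turns the commanded pose from where the row before left it, along the tool's axes as they then stand; what a row does not reach is not made up. A row lasts 1/10 s, in which the tool goes at most 50 mm and 8.59 degrees, less where a joint would pass 70% of its speed; a pose out of reach is approached as far as the arm can. A call is refused whole if a number of a shift passes 1 or a number of a turn 1, either way. A call with a gripper value outside its range is refused whole. The fingers move at their own pace and stop on an object; the grip force is fixed at half the most. Time passes only in rows, so rows that do not move let the fingers close. It gives the time, the measured TCP pose, the force, the opening and the grip force at its end, in the units of the state.
- state(): the state, without advancing time (a new reading comes with each control period).
- camera(name): name is "scene" or "side" or "wrist"; returns the picture (420x560x3 uint8, red, green, blue); there is no depth.
- camera_info(name): a dict with "vfov" (degrees; the focal length in pixels is half the picture's height over the tangent of half this angle, whatever the lens; pixels are square), "cx", "cy" (the principal point, pixels), "R" (3x3) and "t" (3): a world point X has camera coordinates R X + t. Camera axes: x right, y down, z forward; pixel columns grow to the right and rows downward; lengths in mm; the calibration is good to about 2 mm. A picture is of the moment at which its call begins: read the wrist's pose just before it. camera_info takes no time and is no camera call; for the wrist camera it gives the pose at the moment of the call.
- close_job(): hands the job in; it is judged then, once.
Trained networks look in the newest picture that a camera, given by its name, has taken for a name from the list of things; names that differ only in an ending like _2 or _b are one class to them, and where a whole thing is asked for, a point or a joint stands for the part that bears it (a point fixed in the world has none). Each returns a list of dicts, best first, with "score" (0 to 1); they miss things now and then, are a little off and sometimes report something else, mostly with a low value. They report only what shows in the picture. A call takes as long as a camera call. They do not tell look-alikes from the thing itself.
- masks_of(camera, label): "pixels" (420x560 bool, what is visible of it) and "position" ([row, column] in pixels, amid what is visible of it).
The state is a dict: "t": time; "qpos": joint angles; "dq": joint speeds; "tau": joint torques, N m; "ee_pos": TCP position; "eef_rot": TCP orientation; "force": force on the tool from outside, world axes, zero at the start; "ft_torque": the same for the moment, N m; "grip_width": finger opening in mm; "gripper_force": force on a finger pad.
Only numpy, scipy, OpenCV 4.12 (cv2) and the standard library are available. Lean on these libraries where they do the work, as an engineer would, in place of code of your own. Each camera call takes 0.05 s, during which the arm holds its last target. There are 200 camera calls.

TASK

The filter pack is too short for the press: slid to the end of its stroke, the follower does not reach it. Hang spacer plates from the rack on the press rails between pack and follower, only as many as it takes (one or two, to be found by sliding the follower up and feeling whether it bears on the pack clearly short of the end of its stroke), leave the spare plates and everything else where they are, and finish holding the follower with the gripper, pressed firmly against the spacers so that the pack stays closed.

Things in the scene. Friction and masses are not known exactly. Their poses are not given: they have to be found in the camera images.
- press: Plate filter press of bare metal on the bench. Two level steel rails run along its own y, centres at x = +-82 mm, each 14 wide, top at z = 105, y = -250 to +125. End bracket at y = 115 to 135, 150 high; hand wheel and guide rods behind it to y = 225. Pack at its -y end, follower at +y closes towards -y. Origin: on the bench midway between the rails, z up.
- follower (a joint): Travel of the follower, m: 0 fully open (pressing face at press y = +50 mm), growing towards press -y; at 0.070 the brass stop nuts on its guide rods meet the end bracket: end of stroke. Starts at 0 to 0.015. About 2 N of friction plus 15 N per m/s, stays where left. Closed = bears on the pack 2 mm or more short of the end; more than 20 mm short = one spacer too many.
- follower_lug (a point): The follower: steel block 130 wide x 40 thick, 20 to 150 mm above the bench, with a grip lug on top; this point is the lug's middle. Lug 36 wide (press x) x 20 (press y) x 46 mm high, 149 to 195 mm above the bench, 20 mm behind (press +y of) the pressing face. Pinch it from above across the 36 mm.
- pack: Fixed steel head with the pack of white filter plates, 130 wide, 150 mm high (head 162), at the -y end of the press, immovable. Origin: on the head's outer (-y) face at bench level. How far the pack's front reaches is not given and varies: with the follower at the end of its stroke a gap of 5 to 26 mm is left, fully open 75 to 96 mm.
- rack: Grey plastic draining rack fixed on the bench, 190 (x) x 140 (y) x 62 mm high, base 12 mm thick. Four slots 20 mm wide at y = -45, -15, +15, +45 mm take one plate each, broad faces towards +-y. Origin: centre of its underside.
- spacer_a: Smooth white spacer plate, 130 wide (own x) x 16 thick (y) x 130 mm tall, 0.22 to 0.35 kg. Grip tab on its top, 36 (x) x 16 (y), 130 to 176 mm above the origin: pinch it across the 36 mm. Ears to x = +-96 mm, undersides at 85 mm, hang on the press rails and slide there (1 to 4 N). Origin: centre of the bottom edge, z up. Starts upright in any rack slot, 12 mm above the bench; the three are alike.
- spacer_b: Smooth white spacer plate, 130 wide (own x) x 16 thick (y) x 130 mm tall, 0.22 to 0.35 kg. Grip tab on its top, 36 (x) x 16 (y), 130 to 176 mm above the origin: pinch it across the 36 mm. Ears to x = +-96 mm, undersides at 85 mm, hang on the press rails and slide there (1 to 4 N). Origin: centre of the bottom edge, z up. Starts upright in any rack slot, 12 mm above the bench; the three are alike.
- spacer_c: Smooth white spacer plate, 130 wide (own x) x 16 thick (y) x 130 mm tall, 0.22 to 0.35 kg. Grip tab on its top, 36 (x) x 16 (y), 130 to 176 mm above the origin: pinch it across the 36 mm. Ears to x = +-96 mm, undersides at 85 mm, hang on the press rails and slide there (1 to 4 N). Origin: centre of the bottom edge, z up. Starts upright in any rack slot, 12 mm above the bench; the three are alike.
- channel_plate: Ribbed channel plate in the fourth slot of the rack: same outline with ears but no grip tab (a short steel vent stub at one side of its top edge). Not a spacer, stays in the rack. Origin as the spacers.
- half_bottle_1: Green glass half bottle standing on the bench to the left of the rack, 60 mm across, 235 mm high. Leave it. Origin: centre of the underside.
- half_bottle_2: Green glass half bottle standing on the bench at the right of the press, 60 mm across, 235 mm high. Leave it. Origin: centre of the underside.
- sample_cup: Steel cup, 72 mm across, 85 mm high, beyond the press. Leave it. Origin: centre of the underside.
- screwdriver: Screwdriver lying on the bench in front. Leave it.
- brush: Brush lying on the bench in front of the press. Leave it.
- gasket: Black rubber gasket ring, 64 mm across, 8 mm high, on the bench in front of the press. Leave it.
- bung: Black rubber bung, 48 mm across, 36 mm high, beyond the press. Leave it.
Not all that is in view belongs to the job. What is shaped like the spacer_a but green or purple is not meant.

How it is judged (in metres and radians):
On the way, in this order (a step that is already met when the one before it is completed fails the run):
1. a spacer plate hangs by both ears on the press rails between pack and follower, let go of (((y of spacer_a in the frame of press between -0.06 and 0.05 m and z of spacer_a in the frame of press between 0.015 and 0.026 m and angle between spacer_a's own z axis and vertical below 0.08 rad and x of spacer_a in the frame of press between -0.014 and 0.014 m and angle between the y axis of spacer_a and the y axis of press, either way round below 0.08 rad and contact force between the fingers and spacer_a below 0.5 N) or (y of spacer_b in the frame of press between -0.06 and 0.05 m and z of spacer_b in the frame of press between 0.015 and 0.026 m and angle between spacer_b's own z axis and vertical below 0.08 rad and x of spacer_b in the frame of press between -0.014 and 0.014 m and angle between the y axis of spacer_b and the y axis of press, either way round below 0.08 rad and contact force between the fingers and spacer_b below 0.5 N) or (y of spacer_c in the frame of press between -0.06 and 0.05 m and z of spacer_c in the frame of press between 0.015 and 0.026 m and angle between spacer_c's own z axis and vertical below 0.08 rad and x of spacer_c in the frame of press between -0.014 and 0.014 m and angle between the y axis of spacer_c and the y axis of press, either way round below 0.08 rad and contact force between the fingers and spacer_c below 0.5 N))), for 0.2 s.
2. the follower has been slid up and presses on a hung spacer (((contact force between spacer_a and follower above 3 N and z of spacer_a in the frame of press between 0.015 and 0.026 m and angle between spacer_a's own z axis and vertical below 0.08 rad and x of spacer_a in the frame of press between -0.014 and 0.014 m and angle between the y axis of spacer_a and the y axis of press, either way round below 0.08 rad and contact force between the fingers and spacer_a below 0.5 N) or (contact force between spacer_b and follower above 3 N and z of spacer_b in the frame of press between 0.015 and 0.026 m and angle between spacer_b's own z axis and vertical below 0.08 rad and x of spacer_b in the frame of press between -0.014 and 0.014 m and angle between the y axis of spacer_b and the y axis of press, either way round below 0.08 rad and contact force between the fingers and spacer_b below 0.5 N) or (contact force between spacer_c and follower above 3 N and z of spacer_c in the frame of press between 0.015 and 0.026 m and angle between spacer_c's own z axis and vertical below 0.08 rad and x of spacer_c in the frame of press between -0.014 and 0.014 m and angle between the y axis of spacer_c and the y axis of press, either way round below 0.08 rad and contact force between the fingers and spacer_c below 0.5 N))), for 0.1 s.
At the end, for the whole second after the job is handed in: Follower at rest 1.5 to 20 mm short of the end of its stroke, held by the gripper; it presses a spacer, and a spacer the pack, with over 5 N each, those spacers hanging upright and square on both rails, let go of. Every other spacer within 30 mm of its start. All through the last second (value of joint follower between 0.05 and 0.0685 m and velocity of joint follower between -0.004 and 0.004 m/s and ((contact force between spacer_a and follower above 5 N and z of spacer_a in the frame of press between 0.015 and 0.026 m and angle between spacer_a's own z axis and vertical below 0.08 rad and x of spacer_a in the frame of press between -0.014 and 0.014 m and angle between the y axis of spacer_a and the y axis of press, either way round below 0.08 rad and contact force between the fingers and spacer_a below 0.5 N) or (contact force between spacer_b and follower above 5 N and z of spacer_b in the frame of press between 0.015 and 0.026 m and angle between spacer_b's own z axis and vertical below 0.08 rad and x of spacer_b in the frame of press between -0.014 and 0.014 m and angle between the y axis of spacer_b and the y axis of press, either way round below 0.08 rad and contact force between the fingers and spacer_b below 0.5 N) or (contact force between spacer_c and follower above 5 N and z of spacer_c in the frame of press between 0.015 and 0.026 m and angle between spacer_c's own z axis and vertical below 0.08 rad and x of spacer_c in the frame of press between -0.014 and 0.014 m and angle between the y axis of spacer_c and the y axis of press, either way round below 0.08 rad and contact force between the fingers and spacer_c below 0.5 N)) and ((contact force between spacer_a and pack above 5 N and z of spacer_a in the frame of press between 0.015 and 0.026 m and angle between spacer_a's own z axis and vertical below 0.08 rad and x of spacer_a in the frame of press between -0.014 and 0.014 m and angle between the y axis of spacer_a and the y axis of press, either way round below 0.08 rad and contact force between the fingers and spacer_a below 0.5 N) or (contact force between spacer_b and pack above 5 N and z of spacer_b in the frame of press between 0.015 and 0.026 m and angle between spacer_b's own z axis and vertical below 0.08 rad and x of spacer_b in the frame of press between -0.014 and 0.014 m and angle between the y axis of spacer_b and the y axis of press, either way round below 0.08 rad and contact force between the fingers and spacer_b below 0.5 N) or (contact force between spacer_c and pack above 5 N and z of spacer_c in the frame of press between 0.015 and 0.026 m and angle between spacer_c's own z axis and vertical below 0.08 rad and x of spacer_c in the frame of press between -0.014 and 0.014 m and angle between the y axis of spacer_c and the y axis of press, either way round below 0.08 rad and contact force between the fingers and spacer_c below 0.5 N)) and (distance of spacer_a from where it was at the start of the episode below 0.03 m or (y of spacer_a in the frame of press between -0.06 and 0.05 m and z of spacer_a in the frame of press between 0.015 and 0.026 m and angle between spacer_a's own z axis and vertical below 0.08 rad and x of spacer_a in the frame of press between -0.014 and 0.014 m and angle between the y axis of spacer_a and the y axis of press, either way round below 0.08 rad and contact force between the fingers and spacer_a below 0.5 N)) and (distance of spacer_b from where it was at the start of the episode below 0.03 m or (y of spacer_b in the frame of press between -0.06 and 0.05 m and z of spacer_b in the frame of press between 0.015 and 0.026 m and angle between spacer_b's own z axis and vertical below 0.08 rad and x of spacer_b in the frame of press between -0.014 and 0.014 m and angle between the y axis of spacer_b and the y axis of press, either way round below 0.08 rad and contact force between the fingers and spacer_b below 0.5 N)) and (distance of spacer_c from where it was at the start of the episode below 0.03 m or (y of spacer_c in the frame of press between -0.06 and 0.05 m and z of spacer_c in the frame of press between 0.015 and 0.026 m and angle between spacer_c's own z axis and vertical below 0.08 rad and x of spacer_c in the frame of press between -0.014 and 0.014 m and angle between the y axis of spacer_c and the y axis of press, either way round below 0.08 rad and contact force between the fingers and spacer_c below 0.5 N)) and contact force between the fingers and follower above 5 N); the arm keeps its last pose, push and grip.
It fails at once if a bottle or the cup is shifted by more than 30 mm or tipped (distance of any of half_bottle_1, half_bottle_2, sample_cup from where it was at the start of the episode above 0.03 m or angle between any of half_bottle_1, half_bottle_2, sample_cup's own z axis and vertical above 0.4 rad).
It fails at once if a small thing on the bench is shifted by more than 40 mm (distance of any of screwdriver, brush, gasket, bung from where it was at the start of the episode above 0.04 m).
It fails at once if the channel plate is taken out of its slot or a spacer is dropped over on its side (distance of channel_plate from where it was at the start of the episode above 0.03 m or angle between any of spacer_a, spacer_b, spacer_c's own z axis and vertical above 0.6 rad).
It also fails if it takes over 70 s, if anything falls off the work surface, if the arm or the gripper's body presses on something with over 40 N, if the wrist force passes 120 N, or if a joint passes its speed limit or range.

## Working session

There is one attempt and no reset: what is moved stays moved. The work goes in short steps, Python scripts to look and compute and a shell command to move; the robot and the scene stay as the last step left them, time stands still between calls to the robot, and variables do not carry over. Pictures are saved under pics/ and viewed, at most 10 in all, crops included, and the job is handed in when it is done.

```bash
mkdir -p pics; ls; cat > h.py <<'E'
from bench import *
import numpy as np, cv2
from scipy.spatial.transform import Rotation as Ro
def save(cam,name):
    im=camera(cam); cv2.imwrite(f'pics/{name}.png',im[:,:,::-1]); return im
def cal(cam):
    i=camera_info(cam); f=210/np.tan(np.radians(i['vfov'])/2)
    return f,i['cx'],i['cy'],np.array(i['R']),np.array(i['t'])
def proj(cam,X):
    f,cx,cy,R,t=cal(cam); c=np.atleast_2d(X)@R.T+t
    return np.c_[cx+f*c[:,0]/c[:,2],cy+f*c[:,1]/c[:,2]]
def back(cam,u,v,z):
    f,cx,cy,R,t=cal(cam); d=R.T@np.array([(u-cx)/f,(v-cy)/f,1]); o=-R.T@t
    return o+d*(z-o[2])/d[2]
E
python3 - <<'E'
from h import *
a=save('scene','s0');b=save('side','d0')
print(camera_info('scene'),camera_info('side'))
for c in('scene','side'):
  for l in('spacer_a','follower_lug','pack','rack','channel_plate','press'):
    for m in masks_of(c,l):
      ys,xs=np.nonzero(m['pixels']);print(c,l,round(m['score'],2),np.round(m['position']),xs.min(),xs.max(),ys.min(),ys.max(),len(xs))
E
```

```text
pics
{'vfov': 44.118407901181016, 'cx': 271.7590336533152, 'cy': 209.3023647208252, 'R': array([[ 0.22099237,  0.9752071 ,  0.01155364],
       [ 0.69063006, -0.14811767, -0.70787801],
       [-0.68861636,  0.16441493, -0.70624021]]), 't': array([-176.41933944, -273.6561512 , 2226.81826685])} {'vfov': 52.47279416107656, 'cx': 280.9708932294618, 'cy': 213.29147762764543, 'R': array([[ 0.93814874, -0.34567767, -0.01959324],
       [-0.20838879, -0.51855163, -0.82926372],
       [ 0.27649785,  0.78205572, -0.55851391]]), 't': array([-475.5570349 ,  242.36154756, 1081.2528031 ])}
scene spacer_a 0.9 [197. 337.] 329 345 173 225 499
scene spacer_a 0.79 [159. 324.] 303 344 137 175 968
scene spacer_a 0.7 [198. 348.] 342 353 173 222 389
scene spacer_a 0.7 [170. 389.] 373 413 151 191 796
scene spacer_a 0.66 [195. 354.] 350 362 172 223 414
scene follower_lug 0.61 [224. 238.] 224 281 200 251 776
scene pack 0.69 [237. 187.] 144 210 206 267 1946
scene rack 0.74 [221. 335.] 315 363 194 234 680
scene channel_plate 0.69 [203. 332.] 321 337 176 225 455
scene press 0.7 [258. 116.] 102 129 226 283 935
scene press 0.68 [247. 214.] 133 281 190 290 7071
side spacer_a 0.9 [199. 166.] 148 189 170 228 1442
side spacer_a 0.81 [160. 199.] 184 210 135 185 745
side spacer_a 0.56 [163. 233.] 210 265 150 178 206
side spacer_a 0.53 [170. 234.] 212 268 153 183 243
side spacer_a 0.46 [250. 387.] 377 393 241 258 246
side follower_lug 0.71 [242. 303.] 269 339 214 272 2083
side pack 0.72 [284. 335.] 288 377 248 328 4563
side rack 0.78 [208. 236.] 213 274 194 220 736
side rack 0.48 [166. 231.] 210 255 150 178 152
side channel_plate 0.91 [186. 241.] 215 272 170 211 1273
side channel_plate 0.75 [358. 420.] 396 437 302 399 2519
side press 0.74 [319. 326.] 253 417 208 391 12301
```

```bash
python3 - <<'E'
import cv2
a=cv2.imread('pics/s0.png')[120:300,80:430];cv2.imwrite('pics/s0c.png',cv2.resize(a,None,fx=2.28,fy=2.28,interpolation=2))
a=cv2.imread('pics/d0.png')[110:410,110:460];cv2.imwrite('pics/d0c.png',cv2.resize(a,None,fx=2,fy=2,interpolation=2))
E
```

```text
(no output)
```

View pics/s0c.png

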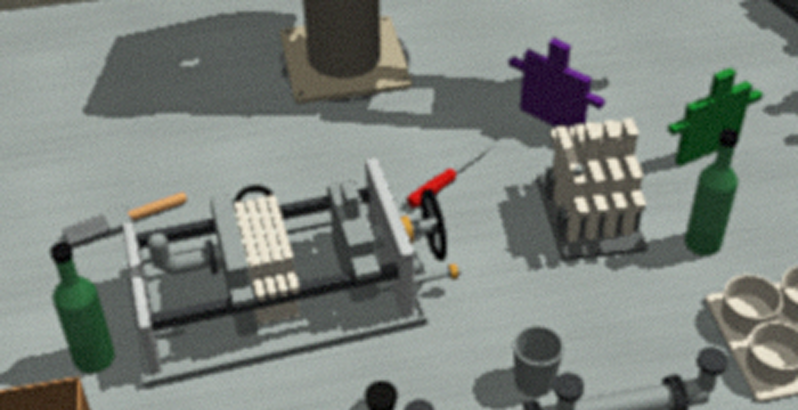

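View pics/d0c.png

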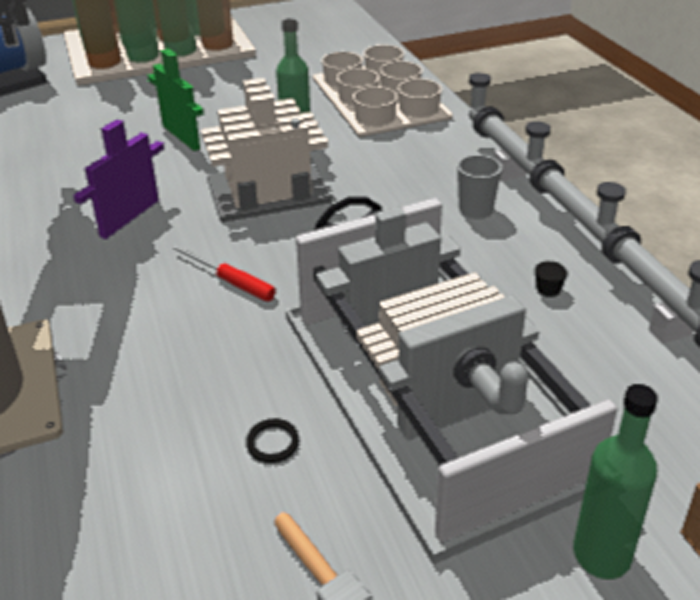

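The pictures show the press in the middle (scene 215,247), with its pack at the left and follower at the right. The rack is at scene (340,200), with 4 plates. The purple (324,159) and green (390,170) plates standing on the bench are look-alikes, not meant. Next I work out rough world positions and take a wrist view.

```bash
python3 - <<'E'
from h import *
print(back('scene',340,222,12),back('side',241,207,30))
for n,u,v in[('pressbase nearL',148/2.28+80,382/2.28+120),('pressbase nearR',425/2.28+80,320/2.28+120)]: print(n,back('scene',u,v,3))
for n,u,v in[('front corner side',437/2+110,556/2+110),('left corner side',290/2+110,315/2+110)]: print(n,back('side',u,v,3))
print('lug',back('side',393/2+110,230/2+110,195), back('scene',348/2.28+80,195/2.28+120,180))
print(camera_info('wrist')); s=state(); print(s['eef_rot'],s['ee_pos'],s['force'])
save('wrist','w0')
E
```

```text
[543.08411023 313.70236267  12.        ] [467.06162673 271.74906689  30.        ]
pressbase nearL [ 683.19113479 -397.83642639    3.        ]
pressbase nearR [655.4673203   13.51732091   3.        ]
front corner side [ 457.87694718 -417.18307816    3.        ]
left corner side [428.22831949  -2.87066691   3.        ]
lug [ 534.81630806 -114.02243546  195.        ] [546.0774672  -77.43867032 180.        ]
{'vfov': 64.11928519353751, 'cx': 274.1087204408183, 'cy': 211.15054249414652, 'R': array([[ 2.34097388e-01,  9.72213152e-01, -2.54022745e-05],
       [ 9.23802195e-01, -2.22432462e-01,  3.11630076e-01],
       [ 3.02965208e-01, -7.29752535e-02, -9.50203502e-01]]), 't': array([-600.21246184,  -40.58579434,  379.28497228])}
[-3.72719321e-01 -3.11937582e+00 -7.24158765e-05] [141.32487115 583.14438587 231.3337124 ] [-0.44743592  0.54898488 -0.01896403]
```

View pics/w0.png

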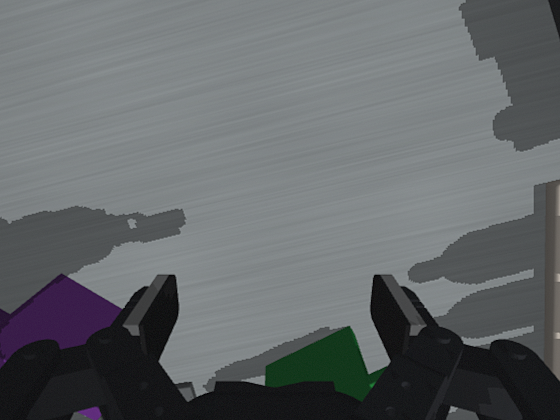

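```bash
python3 -m creep '[{"z":-1,"wz":1},{"z":-1,"wz":1},{"z":-1,"wz":1},{"z":-0.5,"wz":1},{"wz":1}]' && python3 -m creep '[{"wz":1},{"wz":1},{"wz":1},{"wz":1},{"wz":1}]' && python3 -m creep '[{"wz":1},{"wz":1},{"x":-0.8,"y":1},{"x":-0.8,"y":1},{"x":-0.8,"y":1}]' && python3 -m creep '[{"x":-0.8,"y":1},{"x":-0.8,"y":1},{"x":-0.8,"y":1},{"x":-0.8,"y":1},{"x":-0.8,"y":1}]' && python3 -m creep '[{"x":-0.8,"y":1},{"x":-0.8,"y":1},{"x":-0.8,"y":1},{"x":-0.6,"y":1},{"y":0}]'
python3 - <<'E'
from h import *
s=state();print(s['t'],s['ee_pos'],s['eef_rot'],s['qpos'])
save('wrist','w1')
for l in('spacer_a','channel_plate','rack'):
    for m in masks_of('wrist',l):
      ys,xs=np.nonzero(m['pixels']);print(l,round(m['score'],2),np.round(m['position']),xs.min(),xs.max(),ys.min(),ys.max(),len(xs))
E
```

```text
0.75 [141.30327093 583.14698443 231.32751424] [-3.72630502e-01 -3.11939841e+00 -7.59688509e-05] [ 1.24761686e+00  1.30381242e-01  1.48815620e+00  2.61253967e-05
  1.52301123e+00 -8.53957123e-02]
spacer_a 0.88 [318.  59.] 0 120 274 419 5957
spacer_a 0.81 [366. 334.] 265 385 326 401 4544
rack 0.78 [391. 190.] 178 195 382 400 225invalid input at $[0]: expected keys wx, wy, wz, x, y, z, gripper
```

View pics/w1.png

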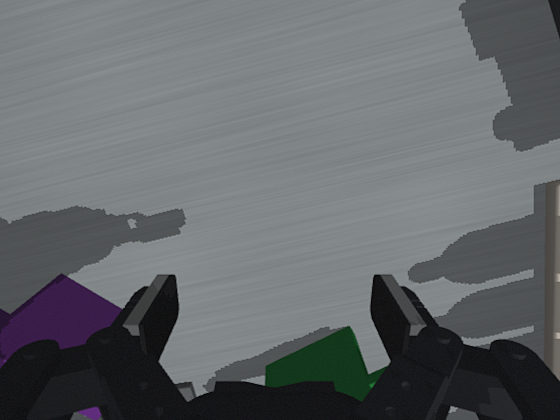

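The call was refused because every row needs all its keys. The arm hasn't moved, and the picture is unchanged. I'll retype the rows in full.

```bash
python3 -m creep '[{"wx":0,"wy":0,"wz":1,"x":0,"y":0,"z":-1,"gripper":1},{"wx":0,"wy":0,"wz":1,"x":0,"y":0,"z":-1,"gripper":1},{"wx":0,"wy":0,"wz":1,"x":0,"y":0,"z":-1,"gripper":1},{"wx":0,"wy":0,"wz":1,"x":0,"y":0,"z":-0.5,"gripper":1},{"wx":0,"wy":0,"wz":1,"x":0,"y":0,"z":0,"gripper":1}]' && python3 -m creep '[{"wx":0,"wy":0,"wz":1,"x":0,"y":0,"z":0,"gripper":1},{"wx":0,"wy":0,"wz":1,"x":0,"y":0,"z":0,"gripper":1},{"wx":0,"wy":0,"wz":1,"x":0,"y":0,"z":0,"gripper":1},{"wx":0,"wy":0,"wz":1,"x":0,"y":0,"z":0,"gripper":1},{"wx":0,"wy":0,"wz":1,"x":0,"y":0,"z":0,"gripper":1}]'  && python3 -m creep '[{"wx":0,"wy":0,"wz":1,"x":0,"y":0,"z":0,"gripper":1},{"wx":0,"wy":0,"wz":1,"x":0,"y":0,"z":0,"gripper":1},{"wx":0,"wy":0,"wz":0,"x":-0.8,"y":1,"z":0,"gripper":1},{"wx":0,"wy":0,"wz":0,"x":-0.8,"y":1,"z":0,"gripper":1},{"wx":0,"wy":0,"wz":0,"x":-0.8,"y":1,"z":0,"gripper":1}]' && python3 -m creep '[{"wx":0,"wy":0,"wz":0,"x":-0.8,"y":1,"z":0,"gripper":1},{"wx":0,"wy":0,"wz":0,"x":-0.8,"y":1,"z":0,"gripper":1},{"wx":0,"wy":0,"wz":0,"x":-0.8,"y":1,"z":0,"gripper":1},{"wx":0,"wy":0,"wz":0,"x":-0.8,"y":1,"z":0,"gripper":1},{"wx":0,"wy":0,"wz":0,"x":-0.8,"y":1,"z":0,"gripper":1}]' && python3 -m creep '[{"wx":0,"wy":0,"wz":0,"x":-0.8,"y":1,"z":0,"gripper":1},{"wx":0,"wy":0,"wz":0,"x":-0.8,"y":1,"z":0,"gripper":1},{"wx":0,"wy":0,"wz":0,"x":-0.8,"y":1,"z":0,"gripper":1},{"wx":0,"wy":0,"wz":0,"x":-0.6,"y":1,"z":0,"gripper":1},{"wx":0,"wy":0,"wz":0,"x":0,"y":0,"z":0,"gripper":1}]'
python3 - <<'E'
from h import *
s=state();print(s['t'],s['ee_pos'],s['eef_rot'],s['qpos'])
save('wrist','w2')
for l in('spacer_a','channel_plate','rack'):
    for m in masks_of('wrist',l):
      ys,xs=np.nonzero(m['pixels']);print(l,round(m['score'],2),np.round(m['position']),xs.min(),xs.max(),ys.min(),ys.max(),len(xs))
E
```

```text
t: 1.45
ee_pos: [141.7, 584.3, 340.3]
eef_rot: [-1.173, -2.914, -0.009]
force: [0.8, 0.8, 0.4]
grip_width: 85.0
gripper_force: 0.0
t: 1.95
ee_pos: [141.3, 583.1, 336.3]
eef_rot: [-1.888, -2.511, -0.0]
force: [1.4, -1.1, -0.0]
grip_width: 85.8
gripper_force: 0.0
t: 2.45
ee_pos: [237.2, 517.5, 336.3]
eef_rot: [2.134, 2.306, 0.0]
force: [0.1, -0.2, -0.1]
grip_width: 84.8
gripper_force: 0.0
t: 2.95
ee_pos: [396.4, 408.9, 336.4]
eef_rot: [2.135, 2.305, 0.001]
force: [0.9, 0.3, -0.4]
grip_width: 85.4
gripper_force: 0.0
t: 3.45
ee_pos: [524.9, 326.5, 335.4]
eef_rot: [2.139, 2.299, -0.002]
force: [0.2, 0.2, -0.8]
grip_width: 85.6
gripper_force: 0.0
3.45 [524.9262489  326.47558489 335.39228731] [ 2.13930556e+00  2.29919861e+00 -1.53583652e-03] [ 4.74267075e-01  1.62619299e-01  1.26523799e+00 -1.34340191e-03
  1.71429432e+00  4.02058304e-01]
spacer_a 0.93 [193. 237.] 156 325 168 218 4318
spacer_a 0.91 [  8. 178.] 162 194 0 19 441
spacer_a 0.82 [143.  55.] 0 117 97 195 5197
spacer_a 0.75 [166. 240.] 156 329 140 187 4513
spacer_a 0.74 [135. 244.] 156 334 114 154 4049
channel_plate 0.87 [219. 242.] 155 320 194 238 3418
channel_plate 0.36 [164. 241.] 156 331 140 188 4680
rack 0.95 [116. 264.] 180 324 98 212 2716
```

View pics/w2.png

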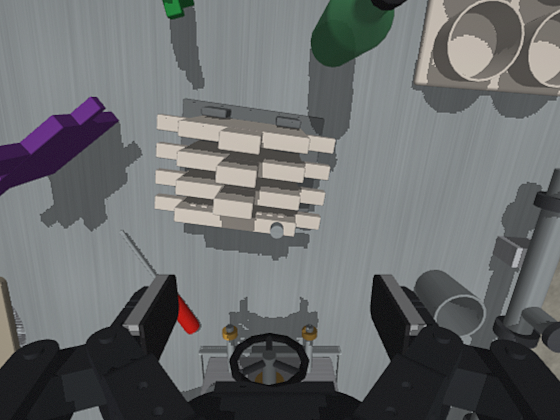

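The rack is at the centre. Its bottom plate, row 219, has a grey vent stub at (277,229) and no tab, so it is the channel plate. The three plates above it, with centre tabs near (240,138), (237,165) and (235,197), are the spacers. I enlarge that area to confirm and read the corners.

```bash
python3 - <<'E'
import cv2
a=cv2.imread('pics/w2.png')[100:240,150:340];cv2.imwrite('pics/w2c.png',cv2.resize(a,None,fx=4,fy=4,interpolation=cv2.INTER_CUBIC))
E
```

```text
(no output)
```

View pics/w2c.png

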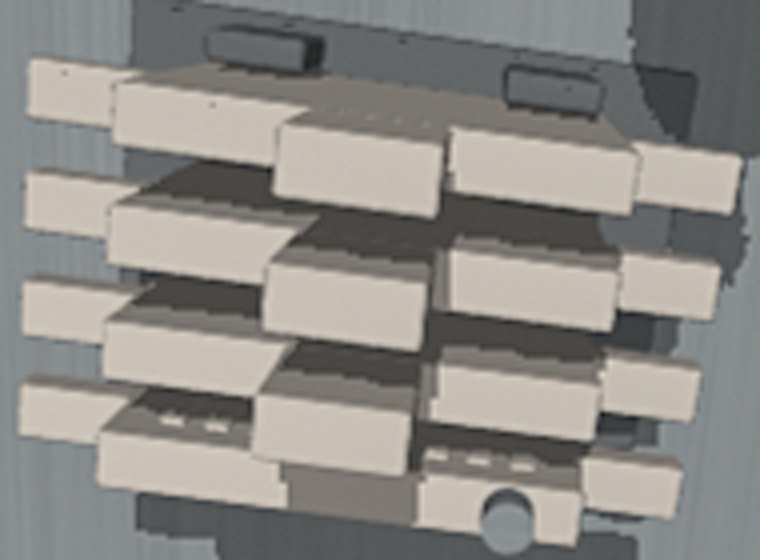

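```bash
cat > fit.py <<'E'
from h import *
from scipy.optimize import least_squares
def fit(cal_,pts3,pix,x0):
    f,cx,cy,R,t=cal_; P=np.array(pts3,float)
    def r(p):
        c,s=np.cos(p[2]),np.sin(p[2])
        X=np.c_[p[0]+c*P[:,0]-s*P[:,1],p[1]+s*P[:,0]+c*P[:,1],P[:,2]]@R.T+t
        return np.r_[cx+f*X[:,0]/X[:,2]-pix[:,0],cy+f*X[:,1]/X[:,2]-pix[:,1]]
    q=least_squares(r,x0); return q.x,np.sqrt(np.mean(q.fun**2))
E
python3 - <<'E'
from fit import *
top=[(-18,8,188),(18,8,188),(18,-8,188),(-18,-8,188)]
pl=[(-65,8,142),(-65,-8,142),(65,8,142),(65,-8,142)]
C=cal('wrist')
D={'A':([(281,118),(443,140),(437,217),(273,195)],[(115,82),(112,145),(638,150),(632,214)]),
'B':([(270,249),(429,266),(421,350),(263,331)],[(110,207),(107,264),(618,272),(613,330)]),
'C':([(258,387),(412,400),(408,474),(252,453)],[(105,322),(103,377),(602,383),(597,440)])}
for k,(a,b) in D.items():
    for n,P,p in(('tab',top,a),('plate',pl,b),('both',top+pl,a+b)):
        q,e=fit(C,P,np.array(p)/4+[150,100],[520,300,0]);print(k,n,np.round(q,3),round(e,2))
s=state();print(s['ee_pos'],Ro.from_rotvec(s['eef_rot']).as_matrix().round(3))
E
```

```text
A tab [ 4.87899e+02  3.74610e+02 -5.20000e-02] 0.52
A plate [ 4.87772e+02  3.74098e+02 -5.00000e-02] 0.56
A both [ 4.87844e+02  3.74388e+02 -5.00000e-02] 0.58
B tab [ 4.86422e+02  3.45948e+02 -3.70000e-02] 1.15
B plate [ 4.86172e+02  3.43990e+02 -5.10000e-02] 0.69
B both [ 4.86312e+02  3.45094e+02 -4.90000e-02] 1.2
C tab [ 4.84719e+02  3.15885e+02 -3.40000e-02] 0.59
C plate [ 4.84888e+02  3.14423e+02 -5.00000e-02] 0.51
C both [ 4.84790e+02  3.15241e+02 -4.80000e-02] 0.77
[521.2270781  329.8637954  336.33433451] [[-0.077  0.997 -0.   ]
 [ 0.997  0.077  0.   ]
 [ 0.    -0.    -1.   ]]
```

```bash
python3 -m creep '[{"wx":0,"wy":0,"wz":0.6,"x":0.65,"y":-0.5,"z":0,"gripper":1},{"wx":0,"wy":0,"wz":0.6,"x":0.65,"y":-0.55,"z":0,"gripper":1},{"wx":0,"wy":0,"wz":0,"x":0,"y":0,"z":1,"gripper":1},{"wx":0,"wy":0,"wz":0,"x":0,"y":0,"z":1,"gripper":1},{"wx":0,"wy":0,"wz":0,"x":0,"y":0,"z":0,"gripper":1}]' && python3 -m creep '[{"wx":0,"wy":0,"wz":0,"x":0,"y":0,"z":0,"gripper":1},{"wx":0,"wy":0,"wz":0,"x":0,"y":0,"z":0,"gripper":1}]'
python3 - <<'E'
from h import *
s=state();print(s['t'],s['ee_pos'],s['eef_rot'],s['qpos'])
im=save('wrist','w3'); np.save('w3.npy',np.array(cal('wrist'),dtype=object),allow_pickle=True)
print(proj('wrist',[[491.5,371,188],[490,341.5,188]]))
cv2.imwrite('pics/w3c.png',cv2.resize(im[80:420,120:420,::-1],None,fx=1.75,fy=1.75,interpolation=cv2.INTER_CUBIC))
E
```

```text
t: 4.15
ee_pos: [485.3, 366.8, 271.4]
eef_rot: [-2.272, -2.167, 0.012]
force: [-0.5, -0.1, -0.6]
grip_width: 85.5
gripper_force: 0.0
t: 4.35
ee_pos: [489.0, 367.7, 278.8]
eef_rot: [2.275, 2.166, 0.005]
force: [0.6, -0.5, 0.7]
grip_width: 85.1
gripper_force: 0.0
4.35 [488.97471849 367.66417454 278.75940417] [2.27455905 2.16618063 0.00468011] [5.60916922e-01 1.44448368e-01 1.38702790e+00 2.67897160e-05
 1.60708116e+00 6.09719226e-01]
[[277.16989175 211.90474548]
 [276.93297469 248.93912803]]
```

View pics/w3c.png

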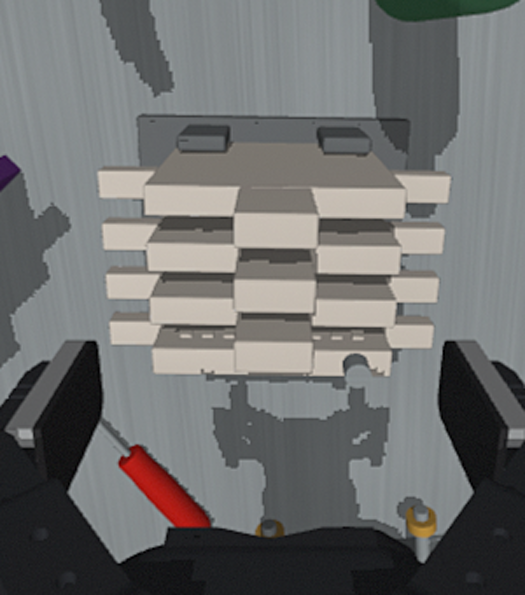

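The projected point (277,212) sits on the tab of plate A, the outer +y spacer with a full tab and no stub. So A is confirmed as the one to take. I descend partway and check the settled pose.

```bash
python3 -m creep '[{"wx":0,"wy":0,"wz":0,"x":0.1,"y":0.05,"z":1,"gripper":1},{"wx":0,"wy":0,"wz":0,"x":0,"y":0,"z":1,"gripper":1},{"wx":0,"wy":0,"wz":0,"x":0,"y":0,"z":0,"gripper":1},{"wx":0,"wy":0,"wz":0,"x":0,"y":0,"z":0,"gripper":1},{"wx":0,"wy":0,"wz":0,"x":0,"y":0,"z":0,"gripper":1}]'
python3 - <<'E'
from h import *
s=state();print(s['ee_pos'],Ro.from_rotvec(s['eef_rot']).as_matrix().round(3))
E
```

```text
t: 4.9
ee_pos: [491.4, 370.5, 219.2]
eef_rot: [2.275, 2.165, 0.006]
force: [-0.1, 0.5, 0.5]
grip_width: 85.3
gripper_force: 0.0
[491.36782727 370.5422848  219.22619726] [[ 0.049  0.999  0.003]
 [ 0.999 -0.049  0.002]
 [ 0.002  0.003 -1.   ]]
```

```bash
python3 -m creep '[{"wx":0,"wy":0,"wz":0,"x":0.03,"y":0,"z":0.9,"gripper":1},{"wx":0,"wy":0,"wz":0,"x":0,"y":0,"z":0.9,"gripper":1},{"wx":0,"wy":0,"wz":0,"x":0,"y":0,"z":0.5,"gripper":1},{"wx":0,"wy":0,"wz":0,"x":0,"y":0,"z":0,"gripper":1},{"wx":0,"wy":0,"wz":0,"x":0,"y":0,"z":0,"gripper":1}]' && python3 -m creep '[{"wx":0,"wy":0,"wz":0,"x":0,"y":0,"z":0,"gripper":-1},{"wx":0,"wy":0,"wz":0,"x":0,"y":0,"z":0,"gripper":-1},{"wx":0,"wy":0,"wz":0,"x":0,"y":0,"z":0,"gripper":-1},{"wx":0,"wy":0,"wz":0,"x":0,"y":0,"z":0,"gripper":-1},{"wx":0,"wy":0,"wz":0,"x":0,"y":0,"z":0,"gripper":-1}]' && python3 -m creep '[{"wx":0,"wy":0,"wz":0,"x":0,"y":0,"z":0,"gripper":-1},{"wx":0,"wy":0,"wz":0,"x":0,"y":0,"z":0,"gripper":-1},{"wx":0,"wy":0,"wz":0,"x":0,"y":0,"z":0,"gripper":-1}]'
```

```text
t: 5.4
ee_pos: [490.9, 371.2, 148.8]
eef_rot: [2.275, 2.166, 0.002]
force: [0.5, 0.1, -0.1]
grip_width: 85.3
gripper_force: 0.0
t: 5.9
ee_pos: [490.9, 371.1, 148.3]
eef_rot: [2.275, 2.166, 0.003]
force: [1.6, 0.7, 5.0]
grip_width: 35.2
gripper_force: 60.2
t: 6.2
ee_pos: [490.9, 371.1, 148.2]
eef_rot: [2.275, 2.166, 0.003]
force: [1.4, -0.3, 5.4]
grip_width: 35.3
gripper_force: 60.4
```

```bash
python3 -m creep '[{"wx":0,"wy":0,"wz":0,"x":0,"y":0,"z":-0.3,"gripper":-1},{"wx":0,"wy":0,"wz":0,"x":0,"y":0,"z":-0.6,"gripper":-1},{"wx":0,"wy":0,"wz":0,"x":0,"y":0,"z":-0.7,"gripper":-1},{"wx":0,"wy":0,"wz":0,"x":0,"y":0,"z":-0.9,"gripper":-1},{"wx":0,"wy":0,"wz":0,"x":0,"y":0,"z":-1,"gripper":-1}]' && python3 -m creep '[{"wx":0,"wy":0,"wz":0,"x":0,"y":0,"z":-1,"gripper":-1},{"wx":0,"wy":0,"wz":0,"x":0,"y":0,"z":-1,"gripper":-1},{"wx":0,"wy":0,"wz":0,"x":0,"y":0,"z":-1,"gripper":-1},{"wx":0,"wy":0,"wz":0,"x":0,"y":0,"z":-0.3,"gripper":-1},{"wx":0,"wy":0,"wz":0,"x":0,"y":0,"z":0,"gripper":-1}]'
python3 - <<'E'
from h import *
save('side','d1'); 
for l in('half_bottle_2','follower_lug','spacer_a'):
    m=masks_of('side',l)
    for q in m[:3]:
      ys,xs=np.nonzero(q['pixels']);print(l,round(q['score'],2),np.round(q['position']),xs.min(),xs.max(),ys.min(),ys.max(), back('side',np.median(xs),ys.max()-4,0))
E
```

```text
t: 6.7
ee_pos: [489.1, 370.2, 251.7]
eef_rot: [-2.275, -2.165, 0.006]
force: [0.4, 0.9, -1.6]
grip_width: 35.4
gripper_force: 60.2
t: 7.2
ee_pos: [490.6, 371.1, 352.5]
eef_rot: [2.275, 2.166, 0.003]
force: [0.4, 0.0, -2.2]
grip_width: 35.2
gripper_force: 60.4
half_bottle_2 0.93 [151. 254.] 248 264 121 169 [618.54849606 594.0470254    0.        ]
half_bottle_2 0.87 [360. 420.] 396 437 303 400 [ 622.10337837 -497.33955838    0.        ]
follower_lug 0.85 [245. 302.] 269 337 214 272 [ 5.53946456e+02 -5.10024775e+01 -1.13686838e-13]
follower_lug 0.16 [170. 240.] 213 269 157 186 [517.70323179 486.63249225   0.        ]
spacer_a 0.9 [120. 235.] 204 263 88 146 [589.6803055  845.15278255   0.        ]
spacer_a 0.82 [170. 241.] 214 270 157 186 [521.20695821 485.20337619   0.        ]
spacer_a 0.68 [200. 168.] 145 190 169 228 [231.94652411 307.02133771   0.        ]
```

```bash
python3 -m creep '[{"wx":0,"wy":0,"wz":0,"x":-0.5,"y":0.1,"z":0,"gripper":-1},{"wx":0,"wy":0,"wz":0,"x":-0.8,"y":0.1,"z":0,"gripper":-1},{"wx":0,"wy":0,"wz":0,"x":-1,"y":0.15,"z":0,"gripper":-1},{"wx":0,"wy":0,"wz":0,"x":-1,"y":0.15,"z":0,"gripper":-1},{"wx":0,"wy":0,"wz":0,"x":-1,"y":0.15,"z":0,"gripper":-1}]' && python3 -m creep '[{"wx":0,"wy":0,"wz":0,"x":-1,"y":0.15,"z":0,"gripper":-1},{"wx":0,"wy":0,"wz":0,"x":-1,"y":0.15,"z":0,"gripper":-1},{"wx":0,"wy":0,"wz":0,"x":-1,"y":0.15,"z":0,"gripper":-1},{"wx":0,"wy":0,"wz":0,"x":-1,"y":0.15,"z":0,"gripper":-1},{"wx":0,"wy":0,"wz":0,"x":-1,"y":0.15,"z":0,"gripper":-1}]' && python3 -m creep '[{"wx":0,"wy":0,"wz":0,"x":-1,"y":0.15,"z":0,"gripper":-1},{"wx":0,"wy":0,"wz":0,"x":-1,"y":0.15,"z":0,"gripper":-1},{"wx":0,"wy":0,"wz":0,"x":-1,"y":0.15,"z":0,"gripper":-1},{"wx":0,"wy":0,"wz":0,"x":-1,"y":0.15,"z":0,"gripper":-1},{"wx":0,"wy":0,"wz":0,"x":-1,"y":0.15,"z":0,"gripper":-1}]' && python3 -m creep '[{"wx":0,"wy":0,"wz":0,"x":-1,"y":0.15,"z":0,"gripper":-1},{"wx":0,"wy":0,"wz":0,"x":-1,"y":0.15,"z":0,"gripper":-1},{"wx":0,"wy":0,"wz":0,"x":-1,"y":0.15,"z":0,"gripper":-1},{"wx":0,"wy":0,"wz":0,"x":-1,"y":0.15,"z":0,"gripper":-1},{"wx":0,"wy":0,"wz":0,"x":-0.8,"y":0.15,"z":0,"gripper":-1}]' && python3 -m creep '[{"wx":0,"wy":0,"wz":-0.4,"x":-0.3,"y":0.15,"z":0,"gripper":-1},{"wx":0,"wy":0,"wz":-0.4,"x":0,"y":0,"z":0,"gripper":-1},{"wx":0,"wy":0,"wz":-0.35,"x":0,"y":0,"z":0,"gripper":-1},{"wx":0,"wy":0,"wz":0,"x":0,"y":0,"z":0,"gripper":-1},{"wx":0,"wy":0,"wz":0,"x":0,"y":0,"z":0,"gripper":-1}]'
python3 - <<'E'
from h import *
s=state();print(s['t'],s['ee_pos'],s['qpos'],Ro.from_rotvec(s['eef_rot']).as_matrix().round(3))
im=save('wrist','w4')
E
```

```text
t: 7.9
ee_pos: [503.0, 239.1, 350.0]
eef_rot: [-2.275, -2.166, 0.003]
force: [0.9, -0.3, -2.2]
grip_width: 35.2
gripper_force: 60.4
t: 8.4
ee_pos: [517.8, 88.1, 350.2]
eef_rot: [-2.275, -2.165, 0.002]
force: [0.3, -0.6, -2.8]
grip_width: 35.6
gripper_force: 60.4
t: 8.9
ee_pos: [532.7, -62.6, 350.1]
eef_rot: [-2.275, -2.165, 0.002]
force: [0.9, -0.4, -2.3]
grip_width: 35.3
gripper_force: 60.4
t: 9.4
ee_pos: [547.9, -208.0, 350.0]
eef_rot: [-2.276, -2.164, 0.002]
force: [1.1, -0.3, -2.4]
grip_width: 35.2
gripper_force: 60.4
t: 9.9
ee_pos: [552.4, -215.2, 350.5]
eef_rot: [-2.142, -2.297, 0.001]
force: [-0.0, -0.7, -2.7]
grip_width: 35.5
gripper_force: 60.5
9.9 [ 552.3964717  -215.23497728  350.5029155 ] [-4.57912213e-01  9.51728880e-02  1.31127249e+00 -1.65320262e-04
  1.73640592e+00 -5.27602535e-01] [[-0.07   0.998 -0.001]
 [ 0.998  0.07   0.   ]
 [ 0.    -0.001 -1.   ]]
```

View pics/w4.png

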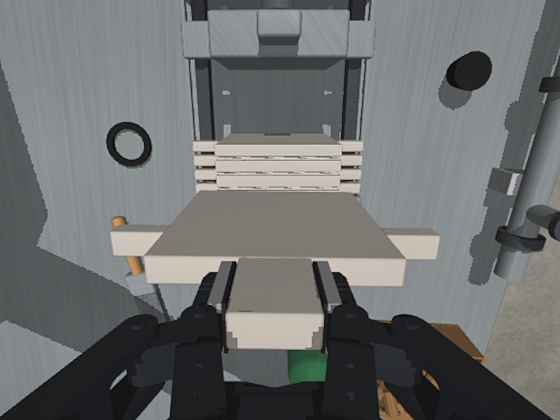

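The view shows the follower with its lug (279,25) and the rails at columns ~205 and ~353. The pack front is at row ~140, and the held plate hangs square. I measure the edges numerically.

```bash
python3 - <<'E'
from h import *
g=cv2.cvtColor(cv2.imread('pics/w4.png'),cv2.COLOR_BGR2GRAY).astype(float)
for r in(75,100,125):
    p=g[r-3:r+4].mean(0); d=np.diff(p); i=[(k,int(d[k])) for k in range(180,385) if abs(d[k])>9]; print(r,i)
for a,b in((222,250),(308,335),(262,297),(188,206)):
    p=g[:,a:b].mean(1); d=np.diff(p); print(a,b,[(k,int(d[k]))for k in range(0,200) if abs(d[k])>8])
for r in(15,25,33): 
    d=np.diff(g[r-2:r+3].mean(0)); print(r,[(k,int(d[k])) for k in range(180,385) if abs(d[k])>9])
f=lambda u,v,z:back('wrist',u,v,z).round(1)
E
```

```text
75 [(188, -40), (189, -44), (190, 63), (191, 30), (194, -28), (195, -57), (207, -24), (208, -21), (210, 33), (211, 34), (343, -32), (344, -27), (346, 13), (347, 25), (359, 38), (360, 44), (362, -24), (363, -80), (364, 49), (365, 48)]
100 [(190, -46), (191, -24), (192, 59), (193, 22), (195, -9), (196, -46), (197, -31), (208, -12), (209, -37), (211, 13), (212, 37), (213, 21), (341, -14), (342, -51), (345, 23), (346, 21), (357, 24), (358, 46), (359, 20), (360, -24), (361, -72), (362, 31), (363, 52)]
125 [(191, -13), (192, -54), (194, 58), (195, 13), (197, -17), (198, -61), (199, -13), (210, -26), (211, -17), (213, 43), (214, 32), (222, 18), (223, 25), (229, -11), (230, -31), (321, 22), (322, 22), (327, -9), (330, -25), (340, -18), (341, -53), (343, 16), (344, 24), (355, 15), (356, 48), (357, 30), (358, -25), (359, -69), (360, 20), (361, 53)]
222 250 [(8, 20), (9, 38), (10, 14), (54, -21), (55, -20), (56, -23), (57, -14), (68, 9), (69, 17), (90, 9), (94, -12), (124, 10), (133, 15), (142, -12), (143, 33), (144, 62), (154, -21), (155, -49), (156, 35), (157, 21), (158, -10), (159, -34), (16
[... 1324 characters left out ...]
4, -14), (206, 60), (207, 47), (208, 10), (255, -26), (256, -18), (257, 28), (258, 17), (259, 9), (298, -20), (299, -24), (301, 32), (302, 16), (347, -11), (348, -28), (349, -84), (350, 10), (351, 13), (363, 32), (364, 57), (365, 29), (366, -18), (367, -58), (368, -23), (369, 57), (370, 37)]
25 [(181, 25), (206, -18), (207, -34), (208, 22), (209, 13), (255, -22), (256, -33), (257, 32), (258, 13), (298, -17), (299, -25), (301, 40), (346, -13), (347, -24), (348, 14), (349, 33), (374, -12)]
33 [(182, 14), (207, -26), (209, 15), (210, 11), (255, -18), (256, -39), (257, 13), (258, 11), (259, 9), (298, -15), (299, -10), (300, 20), (301, 29), (346, -18), (348, 19), (349, 11), (373, -19), (375, 16)]
```

```bash
python3 - <<'E'
from h import *
f=lambda u,v,z:back('wrist',u,v,z)
s=state();print(s['ee_pos'])
M=[]
for r,e in((75,(195.3,208,346.5,360)),(100,(196.7,209.2,345,358.4)),(125,(198.3,211,343.5,356.4))):
    p=[f(u,r,105) for u in e]; print(r,[q.round(1)[:2] for q in p]); M.append(np.mean(p,0))
M=np.array(M);c=np.polyfit(M[:,1],M[:,0],1);print('centre x(y)=',c,'yaw',-np.arctan(c[0]))
print('follower face',f(236,55.7,150),f(322,55.5,150),'lug sides front',f(257,36,195),f(300,36,195),'lug front edge',f(279,34.5,195),'back',f(279,9,195))
print('pack',f(236,143.8,150),f(322,143.7,150))
g=cv2.imread('pics/w4.png').astype(int).mean(2)
d=np.diff(g[150:290,300:400:1].mean(1))
for r in(245,255,270): 
    d=np.diff(g[r-2:r+3].mean(0)); print(r,[(k,int(d[k])) for k in range(100,450) if abs(d[k])>12])
E
```

```text
[ 552.55078763 -215.11071976  350.76372058]
75 [array([ 460. , -114.4]), array([ 473.6, -113.4]), array([ 621.9, -102.8]), array([ 636.3, -101.8])]
100 [array([ 461.5, -139.8]), array([ 475.2, -138.9]), array([ 623.8, -128.2]), array([ 638.4, -127.2])]
125 [array([ 463.3, -166.4]), array([ 477.5, -165.4]), array([ 625.7, -154.8]), array([ 640.2, -153.7])]
centre x(y)= [-7.14451997e-02  5.40211833e+02] yaw 0.07132400866273579
follower face [507.96117633 -97.3537338  150.        ] [587.98564019 -91.45994524 150.        ] lug sides front [529.20165734 -86.79107469 195.        ] [563.39416342 -84.34647705 195.        ] lug front edge [546.61442768 -84.4702281  195.        ] back [545.26009896 -66.67904198 195.        ]
pack [ 510.89254362 -178.51901062  150.        ] [ 597.38325553 -172.22573711  150.        ]
245 [(111, 30), (112, 22), (150, -14), (151, -18), (152, -21), (153, -17), (393, 14), (394, 22), (395, 20), (437, -26), (438, -22)]
255 [(113, 13), (144, -13), (401, 14), (402, 14), (403, 17), (404, 15), (435, -19), (436, -25)]
270 [(129, -13), (131, 19), (138, -12), (139, -12), (143, 30), (144, 47), (145, 31), (208, -14), (209, -14), (217, -29), (218, -43), (228, -15), (229, -45), (230, -16), (234, 38), (235, 48), (236, 18), (311, -16), (312, -59), (313, -29), (318, 39), (319, 26), (329, 28), (330, 37), (339, 15), (403, -21), (404, -24)]
```

```bash
python3 -m creep '[{"wx":0,"wy":0,"wz":0,"x":0.7,"y":0.1,"z":0,"gripper":-1},{"wx":0,"wy":0,"wz":0,"x":1,"y":0,"z":0,"gripper":-1},{"wx":0,"wy":0,"wz":0,"x":0.8,"y":0,"z":0,"gripper":-1},{"wx":0,"wy":0,"wz":0,"x":0,"y":0,"z":0,"gripper":-1},{"wx":0,"wy":0,"wz":0,"x":0,"y":0,"z":0,"gripper":-1}]' && python3 -m creep '[{"wx":0,"wy":0,"wz":0,"x":0,"y":0,"z":0.5,"gripper":-1},{"wx":0,"wy":0,"wz":0,"x":0,"y":0,"z":0.6,"gripper":-1},{"wx":0,"wy":0,"wz":0,"x":0,"y":0,"z":0.2,"gripper":-1},{"wx":0,"wy":0,"wz":0,"x":0,"y":0,"z":0,"gripper":-1},{"wx":0,"wy":0,"wz":0,"x":0,"y":0,"z":0,"gripper":-1}]'
python3 - <<'E'
from h import *
im=save('wrist','w5');s=state();print(s['ee_pos'])
print(proj('wrist',[[552-72.,-175-4,150],[552,-175,150]]))
E
```

```text
t: 10.45
ee_pos: [550.6, -139.6, 351.4]
eef_rot: [2.14, 2.3, -0.0]
force: [0.5, -1.0, -2.5]
grip_width: 35.2
gripper_force: 60.6
t: 10.95
ee_pos: [550.6, -140.4, 312.4]
eef_rot: [-2.142, -2.298, 0.0]
force: [0.6, -0.9, -1.7]
grip_width: 35.0
gripper_force: 60.5
[ 550.85060105 -140.39084476  312.94875384]
[[198.49457817 224.57756589]
 [272.93158805 225.70421972]]
```

```bash
python3 -m creep '[{"wx":0,"wy":0,"wz":0,"x":0,"y":0,"z":0.5,"gripper":-1},{"wx":0,"wy":0,"wz":0,"x":0,"y":0,"z":0.6,"gripper":-1},{"wx":0,"wy":0,"wz":0,"x":0,"y":0,"z":0.6,"gripper":-1},{"wx":0,"wy":0,"wz":0,"x":0,"y":0,"z":0.6,"gripper":-1},{"wx":0,"wy":0,"wz":0,"x":0,"y":0,"z":0.5,"gripper":-1}]' && python3 -m creep '[{"wx":0,"wy":0,"wz":0,"x":0,"y":0,"z":0.5,"gripper":-1},{"wx":0,"wy":0,"wz":0,"x":0,"y":0,"z":0.5,"gripper":-1},{"wx":0,"wy":0,"wz":0,"x":0,"y":0,"z":0.5,"gripper":-1},{"wx":0,"wy":0,"wz":0,"x":0,"y":0,"z":0.3,"gripper":-1},{"wx":0,"wy":0,"wz":0,"x":0,"y":0,"z":0.2,"gripper":-1}]'&& python3 -m creep '[{"wx":0,"wy":0,"wz":0,"x":0,"y":0,"z":0.1,"gripper":-1},{"wx":0,"wy":0,"wz":0,"x":0,"y":0,"z":0.1,"gripper":-1},{"wx":0,"wy":0,"wz":0,"x":0,"y":0,"z":0.1,"gripper":-1},{"wx":0,"wy":0,"wz":0,"x":0,"y":0,"z":0,"gripper":-1},{"wx":0,"wy":0,"wz":0,"x":0,"y":0,"z":0,"gripper":-1}]'
```

```text
t: 11.5
ee_pos: [550.3, -139.8, 226.6]
eef_rot: [-2.14, -2.299, 0.0]
force: [0.2, 0.2, -3.6]
grip_width: 35.6
gripper_force: 60.7
t: 12.0
ee_pos: [550.3, -139.9, 167.1]
eef_rot: [-2.14, -2.298, 0.001]
force: [0.4, 0.0, -3.2]
grip_width: 35.3
gripper_force: 60.5
t: 12.5
ee_pos: [550.8, -140.0, 159.6]
eef_rot: [2.141, 2.299, 0.0]
force: [-0.7, -0.4, -2.7]
grip_width: 35.5
gripper_force: 60.5
```

```bash
python3 -m creep '[{"wx":0,"wy":0,"wz":0,"x":0,"y":0,"z":0.06,"gripper":-1},{"wx":0,"wy":0,"wz":0,"x":0,"y":0,"z":0.05,"gripper":-1},{"wx":0,"wy":0,"wz":0,"x":0,"y":0,"z":0.02,"gripper":-1},{"wx":0,"wy":0,"wz":0,"x":0,"y":0,"z":0,"gripper":-1},{"wx":0,"wy":0,"wz":0,"x":0,"y":0,"z":0,"gripper":-1}]'
```

```text
t: 13.0
ee_pos: [551.0, -140.1, 156.2]
eef_rot: [2.14, 2.298, 0.0]
force: [-0.1, -0.1, 6.1]
grip_width: 35.5
gripper_force: 61.4
```

```bash
python3 -m creep '[{"wx":0,"wy":0,"wz":0,"x":0,"y":0,"z":0,"gripper":1},{"wx":0,"wy":0,"wz":0,"x":0,"y":0,"z":0,"gripper":1},{"wx":0,"wy":0,"wz":0,"x":0,"y":0,"z":0,"gripper":1},{"wx":0,"wy":0,"wz":0,"x":0,"y":0,"z":0,"gripper":1},{"wx":0,"wy":0,"wz":0,"x":0,"y":0,"z":0,"gripper":1}]' && python3 -m creep '[{"wx":0,"wy":0,"wz":0,"x":0,"y":0,"z":-0.4,"gripper":1},{"wx":0,"wy":0,"wz":0,"x":0,"y":0,"z":-0.9,"gripper":1},{"wx":0,"wy":0,"wz":0,"x":0,"y":0,"z":-0.9,"gripper":1},{"wx":0,"wy":0,"wz":0,"x":0.1,"y":0,"z":-0.4,"gripper":1},{"wx":0,"wy":0,"wz":0,"x":0.9,"y":0,"z":0,"gripper":1}]'
python3 -m creep '[{"wx":0,"wy":0,"wz":0,"x":0.9,"y":0,"z":0,"gripper":1},{"wx":0,"wy":0,"wz":0,"x":0.25,"y":0,"z":0,"gripper":1},{"wx":0,"wy":0,"wz":0,"x":0,"y":0,"z":0,"gripper":1},{"wx":0,"wy":0,"wz":0,"x":0,"y":0,"z":0,"gripper":1}]'
python3 - <<'E'
from h import *
im=save('wrist','w6');s=state();print(s['ee_pos'])
cv2.imwrite('pics/w6c.png',cv2.resize(im[60:400,110:450,::-1],None,fx=1.75,fy=1.75,interpolation=cv2.INTER_CUBIC))
print(proj('wrist',[[545.7,-75,195],[550.8,-140,196]]))
E
```

```text
t: 13.5
ee_pos: [550.6, -140.0, 155.3]
eef_rot: [-2.141, -2.299, 0.0]
force: [0.3, 0.1, -0.6]
grip_width: 85.4
gripper_force: 0.0
t: 14.0
ee_pos: [550.0, -112.1, 236.8]
eef_rot: [2.141, 2.292, 0.003]
force: [0.3, 0.5, 0.4]
grip_width: 85.6
gripper_force: 0.0
t: 14.4
ee_pos: [546.0, -76.1, 233.3]
eef_rot: [2.141, 2.299, -0.001]
force: [0.3, 0.4, 0.9]
grip_width: 85.4
gripper_force: 0.0
[546.04098033 -76.36001482 233.29835585]
[[274.38088055 243.36226423]
 [274.96462834 337.58387461]]
```

View pics/w6c.png

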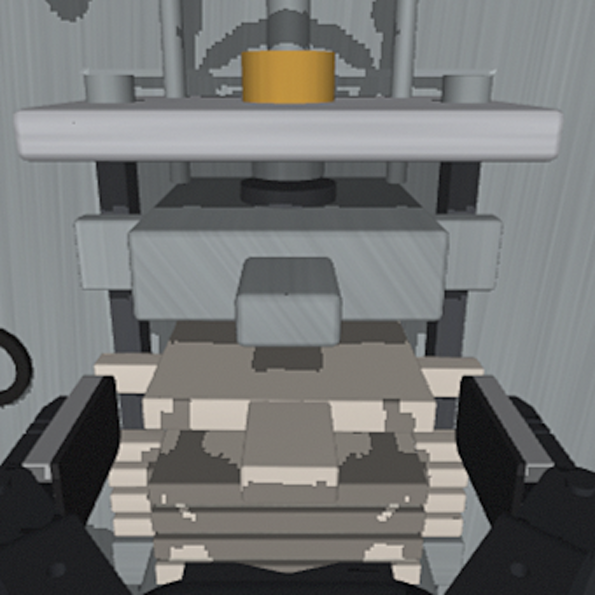

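The lug top is at full-frame pixel (275,243), where it was predicted. The spacer hangs by both ears ahead of it, with its tab at row 337. I go down and grip the lug.

```bash
python3 -m creep '[{"wx":0,"wy":0,"wz":0,"x":0.04,"y":0,"z":0.8,"gripper":1},{"wx":0,"wy":0,"wz":0,"x":0,"y":0,"z":0.9,"gripper":1},{"wx":0,"wy":0,"wz":0,"x":0,"y":0,"z":0.7,"gripper":1},{"wx":0,"wy":0,"wz":0,"x":0,"y":0,"z":0,"gripper":1},{"wx":0,"wy":0,"wz":0,"x":0,"y":0,"z":0,"gripper":1}]' && python3 -m creep '[{"wx":0,"wy":0,"wz":0,"x":0,"y":0,"z":0,"gripper":-1},{"wx":0,"wy":0,"wz":0,"x":0,"y":0,"z":0,"gripper":-1},{"wx":0,"wy":0,"wz":0,"x":0,"y":0,"z":0,"gripper":-1},{"wx":0,"wy":0,"wz":0,"x":0,"y":0,"z":0,"gripper":-1},{"wx":0,"wy":0,"wz":0,"x":0,"y":0,"z":0,"gripper":-1}]'
```

```text
t: 14.95
ee_pos: [545.8, -75.1, 161.5]
eef_rot: [-2.142, -2.298, 0.001]
force: [0.7, -0.2, 0.6]
grip_width: 85.6
gripper_force: 0.0
t: 15.45
ee_pos: [546.1, -74.6, 162.6]
eef_rot: [2.14, 2.299, -0.0]
force: [-4.0, -1.0, 6.6]
grip_width: 35.5
gripper_force: 62.5
```

```bash
python3 -m creep '[{"wx":0,"wy":0,"wz":0,"x":0.1,"y":0,"z":0,"gripper":-1},{"wx":0,"wy":0,"wz":0,"x":0,"y":0,"z":0,"gripper":-1},{"wx":0,"wy":0,"wz":0,"x":0.1,"y":0,"z":0,"gripper":-1},{"wx":0,"wy":0,"wz":0,"x":0,"y":0,"z":0,"gripper":-1},{"wx":0,"wy":0,"wz":0,"x":0,"y":0,"z":0,"gripper":-1}]'
```

```text
t: 15.95
ee_pos: [545.9, -72.6, 162.6]
eef_rot: [2.139, 2.293, -0.006]
force: [-1.2, -18.9, 1.6]
grip_width: 34.8
gripper_force: 61.8
```

```bash
python3 -m creep '[{"wx":0,"wy":0,"wz":0,"x":-0.2,"y":0,"z":0,"gripper":-1},{"wx":0,"wy":0,"wz":0,"x":-0.3,"y":0,"z":0,"gripper":-1},{"wx":0,"wy":0,"wz":0,"x":-0.3,"y":0,"z":0,"gripper":-1},{"wx":0,"wy":0,"wz":0,"x":-0.3,"y":0,"z":0,"gripper":-1},{"wx":0,"wy":0,"wz":0,"x":-0.2,"y":0,"z":0,"gripper":-1}]' && python3 -m creep '[{"wx":0,"wy":0,"wz":0,"x":-0.2,"y":0,"z":0,"gripper":-1},{"wx":0,"wy":0,"wz":0,"x":-0.2,"y":0,"z":0,"gripper":-1},{"wx":0,"wy":0,"wz":0,"x":-0.2,"y":0,"z":0,"gripper":-1},{"wx":0,"wy":0,"wz":0,"x":-0.1,"y":0,"z":0,"gripper":-1},{"wx":0,"wy":0,"wz":0,"x":0,"y":0,"z":0,"gripper":-1}]'
```

```text
t: 16.45
ee_pos: [548.4, -107.6, 162.6]
eef_rot: [2.141, 2.299, 0.001]
force: [-5.1, 2.5, 7.3]
grip_width: 35.6
gripper_force: 62.6
t: 16.95
ee_pos: [549.9, -128.5, 162.6]
eef_rot: [2.141, 2.299, 0.0]
force: [-4.4, -0.7, 6.0]
grip_width: 35.0
gripper_force: 62.5
```

```bash
python3 -m creep '[{"wx":0,"wy":0,"wz":0,"x":-0.1,"y":0,"z":0,"gripper":-1},{"wx":0,"wy":0,"wz":0,"x":0,"y":0,"z":0,"gripper":-1},{"wx":0,"wy":0,"wz":0,"x":0,"y":0,"z":0,"gripper":-1}]'
```

```text
t: 17.25
ee_pos: [550.1, -131.2, 162.6]
eef_rot: [2.141, 2.299, 0.0]
force: [-4.4, 0.7, 6.6]
grip_width: 35.2
gripper_force: 62.6
```

```bash
for i in 1; do python3 -m creep '[{"wx":0,"wy":0,"wz":0,"x":-0.1,"y":0,"z":0,"gripper":-1},{"wx":0,"wy":0,"wz":0,"x":0,"y":0,"z":0,"gripper":-1},{"wx":0,"wy":0,"wz":0,"x":0,"y":0,"z":0,"gripper":-1}]'; python3 -m creep '[{"wx":0,"wy":0,"wz":0,"x":-0.1,"y":0,"z":0,"gripper":-1},{"wx":0,"wy":0,"wz":0,"x":0,"y":0,"z":0,"gripper":-1},{"wx":0,"wy":0,"wz":0,"x":0,"y":0,"z":0,"gripper":-1}]'; python3 -m creep '[{"wx":0,"wy":0,"wz":0,"x":-0.1,"y":0,"z":0,"gripper":-1},{"wx":0,"wy":0,"wz":0,"x":0,"y":0,"z":0,"gripper":-1},{"wx":0,"wy":0,"wz":0,"x":0,"y":0,"z":0,"gripper":-1}]'; done
```

```text
t: 17.55
ee_pos: [550.3, -134.1, 162.6]
eef_rot: [2.141, 2.299, 0.0]
force: [-3.7, 1.7, 7.1]
grip_width: 35.6
gripper_force: 62.6
t: 17.85
ee_pos: [550.5, -137.2, 162.7]
eef_rot: [2.141, 2.299, 0.0]
force: [-4.1, 2.0, 6.3]
grip_width: 35.4
gripper_force: 62.6
t: 18.15
ee_pos: [550.6, -139.0, 162.6]
eef_rot: [-2.139, -2.299, -0.002]
force: [-5.9, 7.2, 6.9]
grip_width: 35.2
gripper_force: 62.8
```

```bash
python3 -m creep '[{"wx":0,"wy":0,"wz":0,"x":-0.1,"y":0,"z":0,"gripper":-1},{"wx":0,"wy":0,"wz":0,"x":0,"y":0,"z":0,"gripper":-1},{"wx":0,"wy":0,"wz":0,"x":0,"y":0,"z":0,"gripper":-1}]'; python3 -m creep '[{"wx":0,"wy":0,"wz":0,"x":-0.1,"y":0,"z":0,"gripper":-1},{"wx":0,"wy":0,"wz":0,"x":0,"y":0,"z":0,"gripper":-1},{"wx":0,"wy":0,"wz":0,"x":0,"y":0,"z":0,"gripper":-1}]'
python3 - <<'E'
from h import *
im=save('wrist','w7');s=state();print(s['ee_pos'],s['force'],s['ft_torque'])
im2=save('side','d2');print(proj('side',[[550,-139,195]]),proj('wrist',[[550,-120,150]]))
a=cv2.resize(im[40:400,120:440,::-1],(533,600)); b=cv2.resize(im2[200:380,260:340,::-1],(266,600)); cv2.imwrite('pics/w7c.png',np.hstack([a,b]))
E
```

```text
t: 18.45
ee_pos: [550.6, -139.0, 162.6]
eef_rot: [-2.135, -2.297, -0.006]
force: [-8.8, 21.7, 13.0]
grip_width: 35.2
gripper_force: 63.5
t: 18.75
ee_pos: [550.6, -139.0, 162.6]
eef_rot: [-2.131, -2.296, -0.011]
force: [-10.8, 34.6, 16.8]
grip_width: 35.3
gripper_force: 64.1
[ 550.59634427 -138.94134719  162.6077086 ] [-11.04059881  34.80457464  16.59629195] [ 4.66277613  1.48293912 -0.72694442]
[[316.48313348 229.28288652]] [[276.68023731 231.71840905]]
```

View pics/w7c.png

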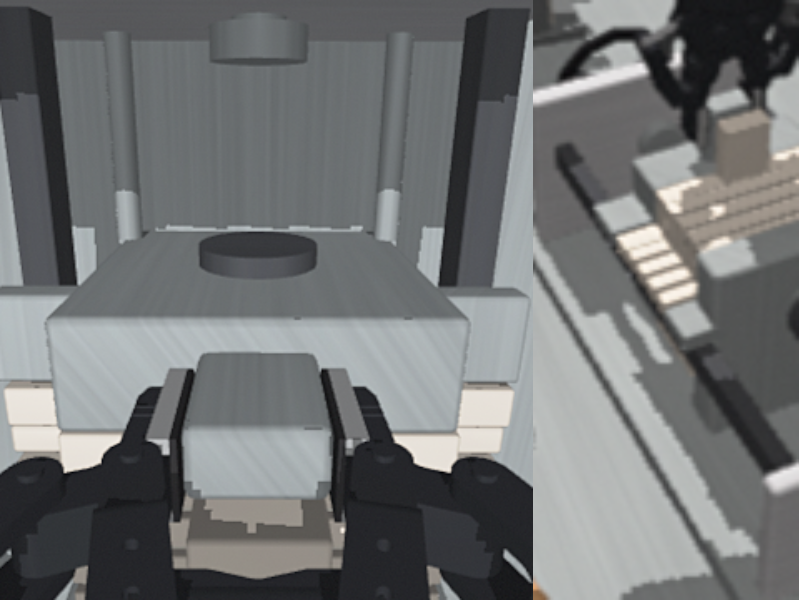

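The picture shows the gripper on the lug. The follower, spacer and pack ears are in contact, hanging square on both rails.

The feel agrees. The rear stop was at TCP y ≈ -72.6 and the follower now bears hard at -139.0 (35 N, no further motion). That is about 66.5 mm of travel, roughly 3.5 mm short of the end of stroke. It also matches the pack contact predicted from the image, about -139. One spacer is enough.

```bash
python3 -m creep '[{"wx":0,"wy":0,"wz":0,"x":0,"y":0,"z":0,"gripper":-1},{"wx":0,"wy":0,"wz":0,"x":0,"y":0,"z":0,"gripper":-1},{"wx":0,"wy":0,"wz":0,"x":0,"y":0,"z":0,"gripper":-1}]'; python3 -c "
from bench import *
print(close_job())"
```

```text
t: 19.15
ee_pos: [550.6, -138.9, 162.6]
eef_rot: [-2.131, -2.296, -0.01]
force: [-11.0, 34.5, 15.9]
grip_width: 35.4
gripper_force: 64.1
the job is handed in; nothing more can be done
None
```

The job is handed in, though the verdict was not shown: one spacer was enough, and the gripper holds the follower against it with about 35 N, roughly 3.5 mm short of the end of its stroke.

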